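# Hold the transit cage's gate open

## Robot

A 6-joint arm with a two-finger parallel gripper is mounted at the origin on the work surface. World frame = base frame: x ahead of the robot, y to its left, z up, the work surface at z = 0. Lengths are in m, angles in rad, forces in N, time in s.
With the tool pointing down it reaches from about 0.375 to 0.9 m from the base axis. Payload 3.1 kg.
Tool frame: the origin (TCP) lies on the centre line of the jaws, within the pads' length; the fingertips stand 8 mm ahead of it and the grasp point (between the pads) lies 11 mm behind it; z points along the fingers, y is the line along which they close (so a half turn about z gives the same grasp; the last joint's range is limited). The gripper opens to 85 mm and grips with 20 to 120 N. Pads are 22 mm wide; open, the fingers measure 114 mm over their backs; the gripper's body (76 mm by 85 mm) begins 54 mm behind the grasp point. The pads swing forward as they close: fully open they stand 13 mm farther back than shut.
Start: joints at [1.042, 0.527, 1.433, -0, 1.181, -0.178], TCP at [0.214, 0.587, 0.201] pointing down, gripper open.
Joint ranges: [-3.08, 3.08], [-0.75, 2.2], [0.22, 2.44], [-1.43, 4.57], [0, 2.65], [-2.85, 2.85]. Speed limits (rad/s): [2.79, 2.79, 3.14, 3.14, 3.14, 3.14].

## Interface

Orientations are given as a unit quaternion [x, y, z, w].
In Python, from station import * gives the robot as it stands.
- The arm moves only by the tool play_rows, never from a script. Its argument "rows" is a list of rows, each a list of 3 entries, a list of its own where there are three numbers: the turn, a rotation vector about the tool's x, y, z in degrees, then the shift along the tool's x, y, z in mm, then the closure, from 0 (fully open) to 1 (shut). In form: [[[ax, ay, az], [dx, dy, dz], jaw], ...]. A call has 1 to 12 rows; each row shifts and turns the commanded pose from where the row before left it, along the tool's axes as they then stand; what a row does not reach is not made up. A row lasts 1/12 s, in which the tool goes at most 41.7 mm and 7.16 degrees, less where a joint would pass 70% of its speed; a pose out of reach is approached as far as the arm can. A call with a gripper value outside its range is refused whole. The fingers move at their own pace and stop on an object; "grip_force" is the grip in N (left out, the last holds). Time passes only in rows, so rows that do not move let the fingers close. It gives the time, the measured TCP pose, the force, the opening and the grip force at its end, in the units of the state.
- sense(): the state, without advancing time (a new reading comes with each control period).
- snapshot(name): name is "scene" or "side" or "wrist"; returns (picture, depth): 480x640x3 uint8, red, green, blue; 480x640 float32, m along the optical axis (not along the pixel's ray), 0 where there is no reading.
- get_calibration(name): a dict with "vfov" (degrees; the focal length in pixels is half the picture's height over the tangent of half this angle, whatever the lens; pixels are square), "cx", "cy" (the principal point, pixels), "xyz" and "attitude" of the camera in the world. Camera axes: x right, y down, z forward; pixel columns grow to the right and rows downward; lengths in m; the calibration is good to about 2 mm. A picture is of the moment at which its call begins: read the wrist's pose just before it. get_calibration takes no time and is no camera call; for the wrist camera it gives the pose at the moment of the call.
- sign_off(): hands the job in; it is judged then, once.
The state is a dict: "t": time; "q": joint angles; "qd": joint speeds; "tau": joint torques, N m; "tcp_pos": TCP position; "tool_rot": TCP orientation; "force": force on the tool from outside, world axes, zero at the start; "ft_torque": the same for the moment, N m; "finger_gap": opening from 0.0 (shut) to 1.0 (fully open); "gripper_force": force on a finger pad.
Only numpy, scipy, OpenCV 4.12 (cv2) and the standard library are available. Lean on these libraries where they do the work, as an engineer would, in place of code of your own. Each camera call takes 0.05 s, during which the arm holds its last target. There are 200 camera calls.

## Task

A colleague needs both hands to lift the pattern out of the wire transit cage, so open its gate for them: squeeze the safety catch (the one nearer the hinge) home against its lug first, which frees the main catch, then squeeze the main catch home as well. Take the gate by its pull handle, swing it out past the detent in its hinge until it stands wide open, about square to the front, and finish while still holding it there by the handle, because it springs back if let go. Leave everything else on the bench and in the cage where it is.

Things in the scene. Friction and masses are not known exactly. Their poses are not given: they have to be found in the camera images.
- cage: Zinc-grey wire-mesh transit cage fixed to the bench: 260 mm deep (x), 278 wide (y), 143 to its mesh roof. Origin: centre of its underside. Its front, with the gate, faces its own -x: gate's plane at x = -130 mm, upright hinge axis at y = +111 mm, latch post at y = -129 mm. The roof starts 75 mm behind the gate's plane.
- gate (a joint): Gate about its upright hinge, rad: 0 shut, 1.57 square to the front, stop 1.75. Opens outwards (free end to the cage's -x), clockwise from above. A spring shuts it: 0.15 Nm at 0, 0.39 Nm at 1.57. A sprung plunger makes a detent from about 0.35 to 0.9 rad (about 0.7 Nm in all to pass): left short of it the gate shuts, left beyond it the gate drops back to about 0.88.
- gate_hinge (a point): Point on the hinge axis at the height of the gate's top, 165 mm above the bench. The gate is a mesh frame 201 mm long whose top is a flat 24 mm square tube; it clears the bench by 38 mm. Distances along the gate are from this axis.
- handle_grip (a point): Grip point on the gate's pull handle: an upright round sleeve 15 mm thick, outside the gate, 160 mm from the hinge axis along the gate, 40 mm out from its plane (28 mm from the tube's face). Sleeve from 80 to 153 mm above the bench, its bracket's top at 161 mm, this point at 145 mm. Straddle it from above, fingers closing along the gate.
- handle: The handle's round sleeve, 73 mm long; it turns freely on its bracket, so the grip need not turn with the gate. Origin: the sleeve's middle, on its axis.
- safety_catch (a joint): Safety catch, slide in m: 0 = locked, 0.016 = squeezed home (end stop). It moves across the gate, from the outside towards the inside, with about 4 N and stays where it is pushed. While it is locked its tongue stops the main catch after about 4 mm.
- safety_tab (a point): Centre of the outer face of the safety catch's moving tab: upright steel plate 8 mm thick, 26 wide along the gate, on the gate's top 65 mm from the hinge axis, at the gate's outer side; its top 30 mm above the gate's top, this point 17 mm. Its dark base plate (60 mm across the gate, 34 along it) is 4 mm thick. Squeezed towards safety_lug.
- safety_lug (a point): Centre of the outward-facing (cage side) face of the safety catch's fixed lug, a plate of the same size at the same height: 54 mm from safety_tab when locked, 38 mm when squeezed home.
- main_catch (a joint): Main catch, slide in m: 0 = bolted, 0.018 = squeezed home (end stop). It moves along the gate towards the hinge with about 5 N and stays where it is pushed; the bolt leaves the strike on the latch post after 14 mm.
- main_tab (a point): Centre of the outer face (free-end side) of the main catch's moving tab: upright steel plate 8 mm thick along the gate, 26 wide across it, 185 mm from the hinge axis; its top 30 mm above the gate's top, this point 17 mm. Squeezed towards main_lug, that is towards the hinge.
- main_lug (a point): Centre of the hinge-side face of the main catch's fixed lug, a like plate 131 mm from the hinge axis: 54 mm from main_tab when bolted, 36 mm when squeezed home.
- pattern: Cream resin pattern on an aluminium plate 150 x 180 x 12 mm, lying on the cage's floor; 66 mm high. Bystander.
- sanding_block: Cork sanding block 110 x 60 x 32 mm lying on the cage's roof. Bystander.
- hammer: Hammer lying on the bench. Bystander.
- screwdriver: Screwdriver with a blue handle lying on the bench. Bystander.
- guide_pin: Steel guide pin 25 mm thick, 82 mm high, standing on its 40 mm foot. Bystander.
- core_print: Cream resin block 100 x 45 x 30 mm with a round boss, 60 mm high. Bystander.
- glue_bottle: White bottle, 52 mm thick, 130 mm high, standing. Bystander.
- file: File with a wooden handle, 300 mm long, lying on the bench. Bystander.

How it is judged:
By the outcome, as a careful person would: the job done as asked, in the order asked, and still so for the second after the job is handed in, while the arm keeps its last pose, push and grip.
It also fails if it takes over 58 s, if anything falls off the work surface, if the arm or the gripper's body presses on something with over 40 N, if the wrist force passes 120 N, or if a joint passes its speed limit or range.

## Working session

There is one attempt and no reset: what is moved stays moved. The work goes in short steps, Python scripts to look and compute and a tool call to move; the robot and the scene stay as the last step left them, time stands still between calls to the robot, and variables do not carry over. Pictures are saved under pics/ and viewed, at most 10 in all, crops included, and the job is handed in when it is done.

Besides the shell and the picture viewer there is one more tool, called after "Emit:" as name(argument=value, ...), one argument or row to a line, values as JSON. play_rows: Moves the arm, as the interface text tells. Its arguments: {"type":"object","properties":{"rows":{"type":"array","items":{"type":"array"}},"grip_force":{"type":"number"}},"required":["rows"]}

```bash
mkdir -p pics; cat > h.py <<'E'
from station import *
import numpy as np, cv2
from scipy.spatial.transform import Rotation as R
def cam(n):
    c=get_calibration(n); f=240/np.tan(np.radians(c["vfov"])/2)
    a=np.array(c["attitude"],float)
    M=R.from_quat(a).as_matrix() if a.size==4 else (a if a.shape==(3,3) else None)
    return f,c["cx"],c["cy"],np.array(c["xyz"]),M
def ray(n,u,v,c=None):
    f,cx,cy,o,M=c or cam(n); return o,M@np.array([(u-cx)/f,(v-cy)/f,1])
def onz(n,u,v,z,c=None):
    o,d=ray(n,u,v,c); return o+d*(z-o[2])/d[2]
def cloud(n,dep,c=None):
    f,cx,cy,o,M=c or cam(n); v,u=np.mgrid[:480,:640]
    P=np.stack([(u-cx)/f*dep,(v-cy)/f*dep,dep],-1)
    P=P@M.T+o; P[dep<=0]=np.nan; return P
def grab(n):
    c=cam(n); p,d=snapshot(n); cv2.imwrite(f"pics/{n}_{sense()['t']:.2f}.png",p[...,::-1]); np.savez(f"{n}.npz",p=p,d=d); return p,d,c
E
python3 - <<'E'
from h import *
print(get_calibration("scene"),get_calibration("side"),get_calibration("wrist"))
for n in("scene","side","wrist"):grab(n)
s=sense();print(s)
E
ls pics
```

```text
{'vfov': 51.11904842443501, 'cx': 320.07714529010866, 'cy': 239.7087420187666, 'xyz': array([1.34071445, 0.18026431, 0.87219306]), 'attitude': array([ 0.55640394,  0.7229942 , -0.32141853, -0.25374038])} {'vfov': 42.70242780695233, 'cx': 320.6710074269113, 'cy': 249.52290849637515, 'xyz': array([-0.48416234, -1.05552307,  0.91703238]), 'attitude': array([ 0.79783076, -0.32453521,  0.19233038, -0.47026801])} {'vfov': 60.180639813137866, 'cx': 315.68280968571287, 'cy': 240.35123379634865, 'xyz': array([0.14656035, 0.61149273, 0.3732594 ]), 'attitude': array([0.81073223, 0.56754699, 0.08108729, 0.11844206])}
{'t': 0.15, 'q': array([ 1.04249027e+00,  5.28262782e-01,  1.43360354e+00, -7.34673869e-06,
        1.18138556e+00, -1.78508762e-01]), 'qd': array([-0.00014947, -0.00183692, -0.00339942, -0.00073358, -0.00075916,
        0.00147912]), 'tau': array([ 8.47763531e-04, -4.42743981e+01, -1.78277296e+01, -1.41797832e-04,
        5.58094573e-03, -3.84513942e-05]), 'tcp_pos': array([0.2138687 , 0.58663966, 0.19985363]), 'tool_rot': array([ 1.74006898e-01,  9.84744084e-01, -7.79521674e-04, -2.83940478e-04]), 'force': array([-1.07316132,  0.63703143, -0.17608077]), 'ft_torque': array([ 0.00194313,  0.02164763, -0.04377558]), 'gripper_force': 0.0, 'finger_gap': 1.000367378627262}
scene_0.05.png
side_0.10.png
wrist_0.15.png
```

View pics/scene_0.05.png

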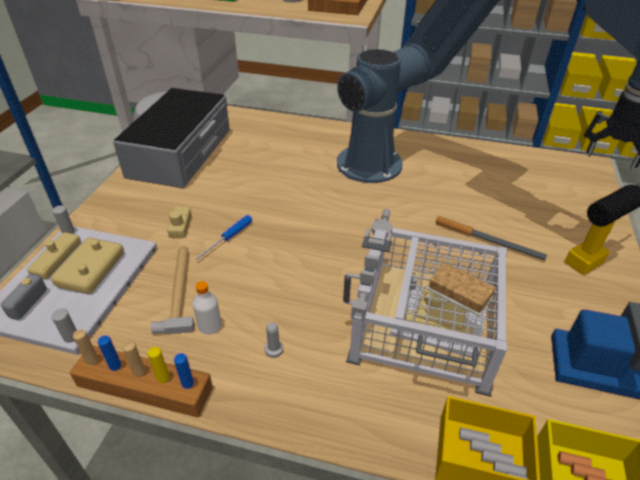

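View pics/side_0.10.png

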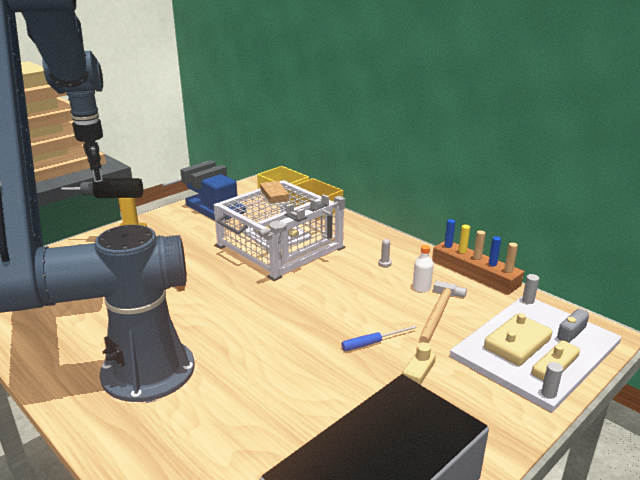

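The scene view shows the cage at about (430,300), with its gate on the left side (facing world -y), the hinge end near (380,230), the latch post near (357,345) and the handle at (348,290). The side view shows the gate's top with its catches from (275,225) to (330,205).

```bash
python3 - <<'E'
from h import *
for n,b in(("scene",(330,200,410,375)),("side",(200,160,360,280))):
    z=np.load(n+".npz");P=cloud(n,z["d"])
    u0,v0,u1,v1=b
    Q=P[v0:v1,u0:u1].reshape(-1,3)
    for lo,hi in((.158,.171),(.188,.2)):
        q=Q[(Q[:,2]>lo)&(Q[:,2]<hi)]
        if len(q)<5: print(n,lo,len(q));continue
        (c,s,a)=cv2.minAreaRect((q[:,:2]*1000).astype(np.float32))
        print(n,lo,len(q),c,s,a,cv2.boxPoints((c,s,a)).round().tolist())
        m=q[:,:2].mean(0);w=np.linalg.svd(q[:,:2]-m,full_matrices=False)[2][0];print(m,w,np.degrees(np.arctan2(w[1],w[0])))
    # height map crop top view
    H=np.zeros((500,500,3),np.uint8)
    A=P.reshape(-1,3);C=z["p"].reshape(-1,3)
    k=(A[:,2]>.12)&(A[:,2]<.21)
    xy=((A[k][:,:2]-[.35,-.2])*1000).astype(int)
    o=(xy>=0).all(1)&(xy<500).all(1)
    zz=A[k][o][:,2]
    col=cv2.applyColorMap(((zz-.12)/.09*255).astype(np.uint8),cv2.COLORMAP_JET)[:,0]
    H[xy[o][:,1],xy[o][:,0]]=col
    H=cv2.dilate(H,np.ones((2,2)))
    cv2.imwrite(f"pics/h_{n}.png",H)
a=cv2.imread("pics/h_scene.png");b=cv2.imread("pics/h_side.png")
cv2.imwrite("pics/h.png",np.hstack([a[:,:400],b[:,:400]]))
E
```

```text
scene 0.158 1061 (581.2431030273438, 100.63163757324219) (62.75103759765625, 316.8899230957031) 83.81269073486328 [[420.0, 87.0], [735.0, 52.0], [742.0, 115.0], [427.0, 149.0]]
[0.58374116 0.10432153] [ 0.99981596 -0.01918427] -1.0992451942360366
scene 0.188 220 (606.4180297851562, 104.8993911743164) (53.1944694519043, 133.92100524902344) 89.46022033691406 [[539.0, 79.0], [673.0, 78.0], [674.0, 131.0], [540.0, 132.0]]
[0.61339147 0.10442278] [ 0.99983183 -0.01833906] -1.0508096990115101
side 0.158 657 (617.4141845703125, 147.1293487548828) (330.04400634765625, 251.5565185546875) 49.607566833496094 [[415.0, 103.0], [606.0, -60.0], [820.0, 191.0], [629.0, 354.0]]
[0.57331047 0.12567729] [-0.98055736 -0.19623269] -168.68325689072094
side 0.188 100 (602.09228515625, 96.89507293701172) (57.54888916015625, 137.30743408203125) 84.12860870361328 [[531.0, 75.0], [667.0, 61.0], [673.0, 118.0], [537.0, 133.0]]
[0.59434631 0.10247066] [-0.99944539  0.03330031] 178.09167984757806
```

View pics/h.png

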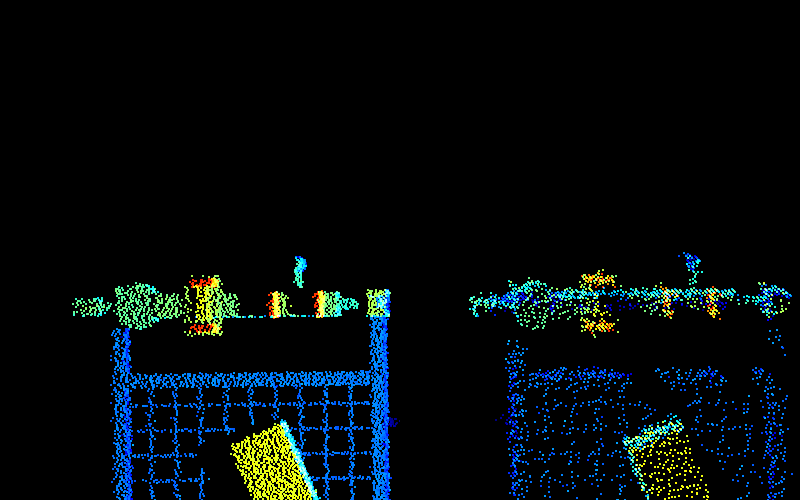

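The height map (x = .35+col/1000, y = -.2+row/1000) shows these positions:
- Hinge near (0.487, 0.105), with the gate running along +x at about -1°.
- Safety catch at x≈0.553.
- Main lug at x≈0.62 and main tab at x≈0.67.
- Handle at about (0.648, 0.065).

These agree with the sizes given. Next I go above for one close look.

```bash
cat >> h.py <<'E'
def plan(p,yaw):
    "yaw: world angle (deg) of tool y mod 180, tool z down; prints turn & shift (after turning), tool axes"
    s=sense();T=R.from_quat(s["tool_rot"]);M=T.as_matrix()
    y0=np.degrees(np.arctan2(M[1,1],M[0,1]));best=None
    for k in(-360,-180,0,180,360):
        a=np.radians(yaw+k);Y=np.array([np.cos(a),np.sin(a),0]);Z=np.array([0,0,-1.]);X=np.cross(Y,Z)
        G=np.stack([X,Y,Z],1);rv=np.degrees((T.inv()*R.from_matrix(G)).as_rotvec())
        sh=G.T@(np.array(p)-s["tcp_pos"])*1000
        print("yawnow %.1f k %d turn"%(y0,k),rv.round(1),"shift",sh.round(1),"q6",s["q"][5].round(2),"t",round(s["t"],2))
E
python3 - <<'E'
from h import *
plan([.58,.085,.30],90)
plan([.58,.085,.30],0)
s=sense();M=R.from_quat(s["tool_rot"]).as_matrix();print(M.round(3));print((M.T@(get_calibration("wrist")["xyz"]-s["tcp_pos"])).round(3))
P=cloud("scene",np.load("scene.npz")["d"])
for n,(u,v) in dict(pin=(273,335),bottle=(203,300),sd=(250,222),file=(440,222),yel=(610,205)).items(): print(n,P[v,u].round(3))
E
```

```text
yawnow 70.0 k -360 turn [ -0.1  -0.  -20. ] shift [-366.1 -501.6 -100.1] q6 -0.18 t 0.15
yawnow 70.0 k -180 turn [-0.0e+00  1.0e-01  1.6e+02] shift [ 366.1  501.6 -100.1] q6 -0.18 t 0.15
yawnow 70.0 k 0 turn [ -0.1  -0.  -20. ] shift [-366.1 -501.6 -100.1] q6 -0.18 t 0.15
yawnow 70.0 k 180 turn [-0.0e+00  1.0e-01  1.6e+02] shift [ 366.1  501.6 -100.1] q6 -0.18 t 0.15
yawnow 70.0 k 360 turn [ -0.1  -0.  -20. ] shift [-366.1 -501.6 -100.1] q6 -0.18 t 0.15
yawnow 70.0 k -360 turn [-0.1  0.  70. ] shift [-501.6  366.1 -100.1] q6 -0.18 t 0.15
yawnow 70.0 k -180 turn [-0.0e+00 -1.0e-01 -1.1e+02] shift [ 501.6 -366.1 -100.1] q6 -0.18 t 0.15
yawnow 70.0 k 0 turn [-0.1  0.  70. ] shift [-501.6  366.1 -100.1] q6 -0.18 t 0.15
yawnow 70.0 k 180 turn [-0.0e+00 -1.0e-01 -1.1e+02] shift [ 501.6 -366.1 -100.1] q6 -0.18 t 0.15
yawnow 70.0 k 360 turn [-0.1  0.  70. ] shift [-501.6  366.1 -100.1] q6 -0.18 t 0.15
[[-0.939  0.343 -0.001]
 [ 0.343  0.939 -0.001]
 [ 0.    -0.002 -1.   ]]
[ 0.072  0.    -0.174]
pin [ 0.763 -0.059  0.067]
bottle [ 0.738 -0.216  0.097]
sd [ 0.383 -0.255  0.012]
file [0.25  0.238 0.013]
yel [0.334 0.582 0.203]
```

Emit:
play_rows(
  rows=[
    [[0,0,-6.7],[0,0,-34],0],
    [[0,0,-6.7],[0,0,-34],0],
    [[0,0,-6.6],[0,0,-32],0],
    [[0,0,0],[-23,-31.4,0],0],
    [[0,0,0],[-23,-31.4,0],0],
    [[0,0,0],[-23,-31.4,0],0],
    [[0,0,0],[-23,-31.4,0],0],
    [[0,0,0],[-23,-31.4,0],0],
    [[0,0,0],[-23,-31.4,0],0],
    [[0,0,0],[-23,-31.4,0],0],
    [[0,0,0],[-23,-31.4,0],0],
    [[0,0,0],[-23,-31.4,0],0],
  ],
  grip_force=40,
)

```text
t: 1.15
tcp_pos: [0.4214, 0.3027, 0.3005]
tool_rot: [0.0, 1.0, -0.0, -0.0]
force: [-0.0, 0.6, 0.8]
finger_gap: 1.002
gripper_force: 0.0
```

Emit:
play_rows(
  rows=[
    [[0,0,0],[-23,-31.4,0],0],
    [[0,0,0],[-23,-31.4,0],0],
    [[0,0,0],[-23,-31.4,0],0],
    [[0,0,0],[-23,-31.4,0],0],
    [[0,0,0],[-23,-31.4,0],0],
    [[0,0,0],[-23,-31.4,0],0],
    [[0,0,0],[-13,-31.4,0],0],
    [[0,0,0],[0,0,0],0],
    [[0,0,0],[0,0,0],0],
    [[0,0,0],[0,0,0],0],
  ],
)

```text
t: 1.98
tcp_pos: [0.5711, 0.0847, 0.3001]
tool_rot: [0.001, 1.0, 0.0, -0.001]
force: [-0.3, -0.1, -0.5]
finger_gap: 0.999
gripper_force: 0.0
```

```bash
python3 - <<'E'
from h import *
s=sense();print(s["t"],s["tcp_pos"],s["q"].round(2),s["force"].round(1))
p,d,c=grab("wrist");cv2.imwrite("pics/w1.png",p[...,::-1])
P=cloud("wrist",d,c);np.save("P.npy",P)
Q=P.reshape(-1,3)
q=Q[(Q[:,2]>.188)&(Q[:,2]<.2)&(Q[:,0]>.5)&(Q[:,0]<.7)&(Q[:,1]>.06)&(Q[:,1]<.15)]
print(len(q))
H=np.zeros((480,640,3),np.uint8);zz=P[...,2]
m=(zz>.188)&(zz<.205);n,l,st,ce=cv2.connectedComponentsWithStats(m.astype(np.uint8))
for i in range(1,n):
    if st[i,4]>40:
        q=P[l==i];print(st[i],q[:,2].mean().round(4),np.percentile(q[:,0],[2,98]).round(4),np.percentile(q[:,1],[2,98]).round(4))
E
```

```text
1.9833 [0.57110761 0.08468983 0.30010787] [-0.05  0.36  1.42  0.    1.35 -1.62] [-0.3 -0.1 -0.5]
1797
[306 180  12  39 450] 0.1949 [0.5404 0.5652] [0.0778 0.0854]
[371 181  15  38 470] 0.1945 [0.541  0.5655] [0.1235 0.1313]
[325 286  35  14 449] 0.1942 [0.6191 0.6267] [0.0912 0.1159]
[324 340  34  15 428] 0.1938 [0.6643 0.6713] [0.0907 0.1153]
```

View pics/w1.png

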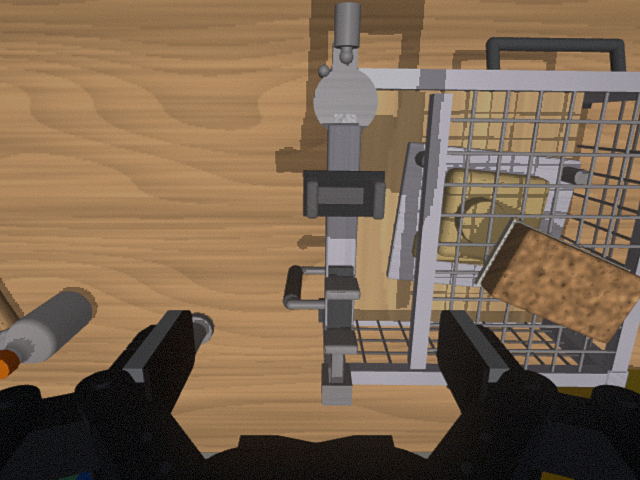

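The wrist view shows the safety catch plates at (311,199) and (378,199), the main lug at (342,287), the main tab at (341,340) and the handle sleeve at (292,287). The measured plate gaps are 53.5 and 53 mm and the tops are at 0.194 m, which matches the given sizes. Now I squeeze the safety catch.

Emit:
play_rows(
  rows=[
    [[0,0,0],[9,14,30],0],
    [[0,0,0],[9,13.5,30],0],
    [[0,0,0],[0,0,30],0],
    [[0,0,0],[0,0,18],0],
    [[0,0,0],[0,0,10],0],
    [[0,0,0],[0,0,0],0],
    [[0,0,0],[0,0,0],0],
  ],
  grip_force=30,
)

```text
t: 2.62
tcp_pos: [0.5539, 0.1128, 0.183]
tool_rot: [-0.0, 1.0, 0.0, 0.0]
force: [0.2, 0.5, 0.5]
finger_gap: 1.0
gripper_force: 0.0
```

Emit:
play_rows(
  rows=[
    [[0,0,0],[0,0,0],0.3],
    [[0,0,0],[0,0,0],0.4],
    [[0,0,0],[0,0,0],0.5],
    [[0,0,0],[0,0,0],0.6],
    [[0,0,0],[0,0,0],0.6],
    [[0,0,0],[0,0,0],0.6],
    [[0,0,0],[0,0,0],0.6],
    [[0,0,0],[0,0,0],0.6],
  ],
)

```text
t: 3.28
tcp_pos: [0.5538, 0.1119, 0.1826]
tool_rot: [0.0, 1.0, -0.0, -0.0]
force: [0.4, 0.3, 0.0]
finger_gap: 0.4
gripper_force: 0.0
```

```bash
python3 - <<'E'
from h import *
s=sense();print(s["finger_gap"],s["gripper_force"],s["force"])
for n in("side","wrist"):
    p,d,c=grab(n)
    cv2.imwrite(f"pics/{n}2.png",p[...,::-1])
    P=cloud(n,d,c)
    np.save(n+"P.npy",P)
a=cv2.imread("pics/side2.png")[150:290,200:400]
b=cv2.imread("pics/wrist2.png")
cv2.imwrite("pics/v2.png",np.vstack([cv2.resize(a,(420,294),interpolation=cv2.INTER_CUBIC),cv2.resize(b,(420,300))[:300]]))
E
```

```text
0.3995249710332242 0.0 [0.39593796 0.2770516  0.03532566]
```

View pics/v2.png

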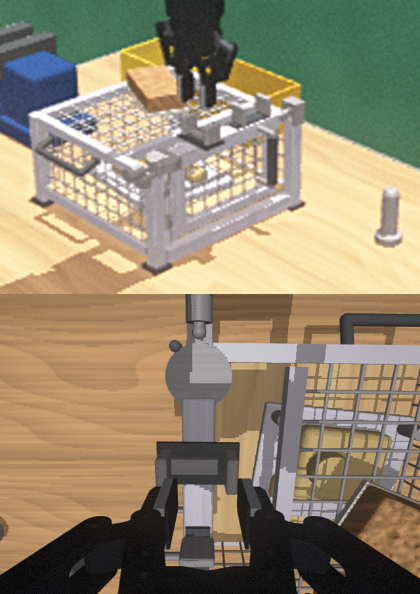

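The side crop shows the fingers just above or behind the catch plates. In the wrist crop the fingertips (170,480) and (245,480) lie past the plates. I check the tip positions in depth.

```bash
python3 - <<'E'
from h import *
for n in("wrist","side"):
    P=np.load(n+"P.npy");Q=P.reshape(-1,3)
    k=(Q[:,2]>.172)&(Q[:,2]<.24)&(abs(Q[:,0]-.553)<.05)&(abs(Q[:,1]-.108)<.05);Q=Q[k]
    print(n)
    for lo in np.arange(.172,.225,.004):
        q=Q[(Q[:,2]>=lo)&(Q[:,2]<lo+.004)]
        for nm,g in(("L",q[q[:,1]<.108]),("R",q[q[:,1]>=.108])):
            if len(g)>5: print("%.3f"%lo,nm,len(g),np.percentile(g[:,0],[3,97]).round(3),np.percentile(g[:,1],[3,97]).round(3))
E
```

```text
wrist
0.172 L 1148 [0.541 0.559] [0.085 0.107]
0.172 R 576 [0.541 0.559] [0.108 0.128]
0.176 L 252 [0.54  0.559] [0.08  0.107]
0.176 R 181 [0.541 0.562] [0.108 0.131]
0.180 L 95 [0.54  0.558] [0.08  0.086]
0.180 R 75 [0.54  0.561] [0.124 0.131]
0.184 L 99 [0.54  0.556] [0.079 0.086]
0.184 R 87 [0.54  0.563] [0.124 0.131]
0.188 L 102 [0.54  0.555] [0.079 0.086]
0.188 R 91 [0.54  0.562] [0.124 0.131]
0.192 L 688 [0.54  0.558] [0.078 0.086]
0.192 R 964 [0.541 0.565] [0.124 0.131]
0.196 L 68 [0.541 0.558] [0.08  0.085]
0.196 R 76 [0.542 0.562] [0.125 0.13 ]
0.212 L 15 [0.549 0.557] [0.095 0.095]
0.212 R 15 [0.546 0.557] [0.129 0.129]
0.216 L 100 [0.543 0.564] [0.089 0.095]
0.216 R 115 [0.543 0.563] [0.129 0.135]
0.220 L 220 [0.543 0.563] [0.083 0.095]
0.220 R 207 [0.543 0.563] [0.129 0.14 ]
0.224 L 255 [0.543 0.563] [0.082 0.095]
0.224 R 263 [0.543 0.563] [0.129 0.142]
side
0.172 L 21 [0.533 0.559] [0.076 0.107]
0.172 R 18 [0.539 0.556] [0.109 0.129]
0.176 L 9 [0.535 0.559] [0.076 0.101]
0.176 R 11 [0.537 0.562] [0.113 0.13 ]
0.180 L 15 [0.536 0.563] [0.074 0.084]
0.180 R 11 [0.535 0.561] [0.119 0.13 ]
0.184 L 10 [0.537 0.564] [0.077 0.085]
0.184 R 10 [0.538 0.558] [0.118 0.132]
0.188 L 8 [0.535 0.555] [0.075 0.081]
0.188 R 11 [0.539 0.56 ] [0.121 0.126]
0.192 L 18 [0.539 0.562] [0.076 0.086]
0.192 R 14 [0.537 0.562] [0.123 0.132]
0.212 L 6 [0.546 0.563] [0.089 0.094]
0.216 L 6 [0.544 0.551] [0.088 0.096]
0.216 R 8 [0.543 0.565] [0.13  0.135]
0.220 R 10 [0.539 0.562] [0.124 0.135]
0.224 L 12 [0.54  0.557] [0.08  0.095]
0.224 R 12 [0.538 0.56 ] [0.128 0.14 ]
```

Both cameras put the fingertips at z≈0.213, about 30 mm above the reported TCP instead of below it. So the fingers closed above the plates without touching anything. I reopen and go down by the measured amount, watching the force.

Emit:
play_rows(
  rows=[
    [[0,0,0],[0,0,0],0],
    [[0,0,0],[0,0,0],0],
    [[0,0,0],[0,0,0],0],
    [[0,0,0],[0,0,0],0],
    [[0,0,0],[0,0,10],0],
    [[0,0,0],[0,0,10],0],
    [[0,0,0],[0,0,10],0],
    [[0,0,0],[0,0,7],0],
    [[0,0,0],[0,0,0],0],
  ],
)

```text
t: 4.13
tcp_pos: [0.552, 0.1119, 0.1431]
tool_rot: [0.0, 1.0, -0.0, -0.003]
force: [-1.1, 0.9, 0.0]
finger_gap: 1.0
gripper_force: 0.0
```

Emit:
play_rows(
  rows=[
    [[0,0,0],[0,0,0],0.2],
    [[0,0,0],[0,0,0],0.3],
    [[0,0,0],[0,0,0],0.4],
    [[0,0,0],[0,0,0],0.5],
    [[0,0,0],[0,0,0],0.6],
    [[0,0,0],[0,0,0],0.6],
    [[0,0,0],[0,0,0],0.6],
    [[0,0,0],[0,0,0],0.6],
  ],
)

```text
t: 4.8
tcp_pos: [0.5549, 0.1132, 0.1472]
tool_rot: [0.001, 1.0, 0.001, 0.002]
force: [-0.4, 2.0, 6.3]
finger_gap: 0.432
gripper_force: 30.5
```

```bash
python3 - <<'E'
from h import *
s=sense();print(s["t"],s["finger_gap"],s["gripper_force"],s["force"].round(1),s["tcp_pos"].round(4))
p,d,c=grab("wrist");P=cloud("wrist",d,c);Q=P.reshape(-1,3)
k=(Q[:,2]>.172)&(Q[:,2]<.21)&(abs(Q[:,0]-.553)<.02)&(abs(Q[:,1]-.108)<.05);Q=Q[k]
for lo in np.arange(.172,.205,.004):
    q=Q[(Q[:,2]>=lo)&(Q[:,2]<lo+.004)]
    for g in(q[q[:,1]<.112],q[q[:,1]>=.112]):
        if len(g)>5: print("%.3f"%lo,len(g),np.percentile(g[:,0],[3,97]).round(3),np.percentile(g[:,1],[3,97]).round(3))
E
```

```text
4.8 0.4320424947388273 30.537630021572113 [-0.4  2.   6.3] [0.5549 0.1132 0.1472]
0.172 852 [0.54  0.559] [0.097 0.112]
0.172 976 [0.541 0.559] [0.112 0.129]
0.176 199 [0.54  0.561] [0.095 0.111]
0.176 231 [0.54  0.559] [0.113 0.131]
0.180 172 [0.54  0.562] [0.089 0.102]
0.180 162 [0.54  0.562] [0.124 0.137]
0.184 249 [0.54 0.56] [0.083 0.102]
0.184 255 [0.54  0.562] [0.124 0.142]
0.188 308 [0.54  0.553] [0.082 0.102]
0.188 314 [0.54  0.561] [0.124 0.144]
0.192 1679 [0.541 0.565] [0.084 0.102]
0.192 1693 [0.541 0.565] [0.124 0.142]
0.196 429 [0.543 0.563] [0.082 0.1  ]
0.196 429 [0.544 0.564] [0.126 0.144]
0.200 343 [0.544 0.564] [0.081 0.094]
0.200 331 [0.544 0.564] [0.131 0.144]
0.204 367 [0.544 0.564] [0.081 0.094]
0.204 366 [0.544 0.564] [0.131 0.145]
```

The safety catch is home: tab face at y≈0.094, lug face at 0.131, 37 mm apart with a 30 N grip. Next is the main catch.

Emit:
play_rows(
  rows=[
    [[0,0,0],[0,0,0],0.3],
    [[0,0,0],[0,0,0],0],
    [[0,0,0],[0,0,0],0],
    [[0,0,0],[0,0,0],0],
    [[0,0,0],[0,0,-20],0],
    [[0,0,0],[0,0,-25],0],
    [[0,0,7],[-20,-2,0],0],
    [[0,0,7],[0,0,0],0],
    [[0,0,7],[0,0,0],0],
    [[0,0,7],[0,0,0],0],
    [[0,0,7],[0,0,0],0],
    [[0,0,7],[0,0,0],0],
  ],
)

```text
t: 5.85
tcp_pos: [0.5736, 0.11, 0.1903]
tool_rot: [0.362, 0.932, 0.0, -0.0]
force: [0.0, -0.1, -0.1]
finger_gap: 0.998
gripper_force: 0.0
```

Emit:
play_rows(
  rows=[
    [[0,0,7],[0,0,0],0],
    [[0,0,7],[0,0,0],0],
    [[0,0,7],[0,0,0],0],
    [[0,0,7],[0,0,0],0],
    [[0,0,7],[0,0,0],0],
    [[0,0,7],[0,0,0],0],
    [[0,0,7],[0,0,0],0],
    [[0,0,0],[0,0,0],0],
    [[0,0,0],[0,0,0],0],
  ],
)

```text
t: 6.6
tcp_pos: [0.5737, 0.11, 0.1904]
tool_rot: [0.712, 0.702, -0.0, -0.0]
force: [0.3, -0.5, -0.1]
finger_gap: 0.999
gripper_force: 0.0
```

```bash
python3 - <<'E'
from h import *
plan([.637,.103,.148],-1)
E
```

```text
yawnow -0.9 k -360 turn [-0.  -0.   0.1] shift [-5.9 63.4 42.4] q6 0.01 t 6.6
yawnow -0.9 k -180 turn [   0.    -0.  -179.9] shift [  5.9 -63.4  42.4] q6 0.01 t 6.6
yawnow -0.9 k 0 turn [-0.  -0.   0.1] shift [-5.9 63.4 42.4] q6 0.01 t 6.6
yawnow -0.9 k 180 turn [   0.    -0.  -179.9] shift [  5.9 -63.4  42.4] q6 0.01 t 6.6
yawnow -0.9 k 360 turn [-0.  -0.   0.1] shift [-5.9 63.4 42.4] q6 0.01 t 6.6
```

Emit:
play_rows(
  rows=[
    [[0,0,0],[-3,32,0],0],
    [[0,0,0],[-3,31.4,0],0],
    [[0,0,0],[0,0,0],0],
    [[0,0,0],[0,0,14],0],
    [[0,0,0],[0,0,14],0],
    [[0,0,0],[0,0,14],0],
    [[0,0,0],[0,0,0],0],
    [[0,0,0],[0,0,0],0],
  ],
)

```text
t: 7.27
tcp_pos: [0.6362, 0.1028, 0.1478]
tool_rot: [0.713, 0.701, -0.001, -0.001]
force: [0.6, 0.0, -0.6]
finger_gap: 1.001
gripper_force: 0.0
```

Emit:
play_rows(
  rows=[
    [[0,0,0],[0,0,0],0.2],
    [[0,0,0],[0,0,0],0.3],
    [[0,0,0],[0,0,0],0.4],
    [[0,0,0],[0,0,0],0.5],
    [[0,0,0],[0,0,0],0.65],
    [[0,0,0],[0,0,0],0.65],
    [[0,0,0],[0,0,0],0.65],
    [[0,0,0],[0,0,0],0.65],
  ],
)

```text
t: 7.93
tcp_pos: [0.6369, 0.1028, 0.1518]
tool_rot: [0.713, 0.701, 0.0, 0.0]
force: [-2.6, -0.6, 10.3]
finger_gap: 0.411
gripper_force: 30.6
```

```bash
python3 - <<'E'
from h import *
s=sense();print(s["t"],s["finger_gap"],s["gripper_force"],s["force"].round(1),s["tcp_pos"].round(4))
p,d,c=grab("wrist");P=cloud("wrist",d,c);Q=P.reshape(-1,3)
k=(Q[:,2]>.172)&(Q[:,2]<.21)&(abs(Q[:,0]-.64)<.05)&(abs(Q[:,1]-.103)<.02);Q=Q[k]
for lo in np.arange(.172,.205,.004):
    q=Q[(Q[:,2]>=lo)&(Q[:,2]<lo+.004)]
    for g in(q[q[:,0]<.637],q[q[:,0]>=.637]):
        if len(g)>5: print("%.3f"%lo,len(g),np.percentile(g[:,0],[3,97]).round(3),np.percentile(g[:,1],[3,97]).round(3))
E
```

```text
7.9333 0.41100427330670913 30.559852123260498 [-2.6 -0.6 10.3] [0.6369 0.1028 0.1518]
0.172 111 [0.62  0.627] [0.095 0.117]
0.172 116 [0.647 0.655] [0.094 0.117]
0.176 120 [0.62  0.627] [0.095 0.117]
0.176 108 [0.647 0.654] [0.101 0.117]
0.180 115 [0.62  0.627] [0.097 0.117]
0.180 121 [0.647 0.655] [0.094 0.117]
0.184 155 [0.615 0.627] [0.095 0.117]
0.184 149 [0.647 0.658] [0.096 0.117]
0.188 239 [0.609 0.627] [0.1   0.117]
0.188 234 [0.647 0.666] [0.104 0.117]
0.192 1537 [0.61  0.627] [0.093 0.117]
0.192 1554 [0.647 0.664] [0.092 0.116]
0.196 402 [0.607 0.625] [0.094 0.114]
0.196 401 [0.649 0.668] [0.093 0.114]
0.200 311 [0.607 0.62 ] [0.094 0.114]
0.200 309 [0.655 0.668] [0.094 0.114]
0.204 322 [0.607 0.62 ] [0.094 0.114]
0.204 321 [0.655 0.668] [0.094 0.114]
```

The main catch is home too (35–36 mm between faces, 30 N). I back off and measure the handle from the earlier close view.

```bash
python3 - <<'E'
from h import *
P=np.load("P.npy");Q=P.reshape(-1,3)
k=(Q[:,2]>.12)&(Q[:,2]<.175)&(abs(Q[:,0]-.647)<.03)&(Q[:,1]>.035)&(Q[:,1]<.088);Q=Q[k]
for lo in np.arange(.12,.17,.005):
    q=Q[(Q[:,2]>=lo)&(Q[:,2]<lo+.005)]
    if len(q)>5: print("%.3f"%lo,len(q),np.percentile(q[:,0],[3,97]).round(3),np.percentile(q[:,1],[3,97]).round(3))
q=Q[(Q[:,2]>.155)&(Q[:,1]<.07)];print(np.percentile(q[:,0],[3,97]),np.percentile(q[:,1],[3,97]))
E
```

```text
0.120 30 [0.64  0.645] [0.057 0.07 ]
0.125 35 [0.64  0.646] [0.058 0.07 ]
0.130 37 [0.641 0.646] [0.057 0.07 ]
0.135 33 [0.641 0.647] [0.057 0.071]
0.140 42 [0.641 0.648] [0.057 0.071]
0.145 40 [0.64  0.646] [0.057 0.07 ]
0.150 122 [0.641 0.654] [0.057 0.069]
0.155 114 [0.644 0.651] [0.06  0.088]
0.160 199 [0.645 0.65 ] [0.061 0.087]
[0.6439576  0.65028392] [0.0599354  0.06971964]
```

Emit:
play_rows(
  rows=[
    [[0,0,0],[0,0,0],0.4],
    [[0,0,0],[0,0,0],0],
    [[0,0,0],[0,0,0],0],
    [[0,0,0],[0,0,0],0],
    [[0,0,0],[0,0,0],0],
    [[0,0,0],[0,0,-22],0],
    [[0,0,0],[0,0,-28],0],
    [[0,0,0],[0,0,0],0],
    [[0,0,0],[0,0,0],0],
  ],
)

```text
t: 8.73
tcp_pos: [0.6385, 0.1029, 0.2005]
tool_rot: [0.713, 0.701, 0.001, 0.002]
force: [-0.9, -0.9, 0.1]
finger_gap: 0.997
gripper_force: 0.0
```

Emit:
play_rows(
  rows=[
    [[0,0,0],[-20,5,0],0],
    [[0,0,0],[-19.3,4.6,0],0],
    [[0,0,0],[0,0,25],0],
    [[0,0,0],[0,0,25],0],
    [[0,0,0],[0,0,20],0],
    [[0,0,0],[0,0,14],0],
    [[0,0,0],[0,0,10],0],
    [[0,0,0],[0,0,0],0],
    [[0,0,0],[0,0,0],0],
  ],
  grip_force=60,
)

```text
t: 9.48
tcp_pos: [0.6454, 0.0634, 0.1037]
tool_rot: [0.713, 0.701, -0.001, -0.001]
force: [0.1, 0.6, 0.3]
finger_gap: 1.003
gripper_force: 0.0
```

Emit:
play_rows(
  rows=[
    [[0,0,0],[0,0,0],0.4],
    [[0,0,0],[0,0,0],0.6],
    [[0,0,0],[0,0,0],0.7],
    [[0,0,0],[0,0,0],0.8],
    [[0,0,0],[0,0,0],0.9],
    [[0,0,0],[0,0,0],0.95],
    [[0,0,0],[0,0,0],0.95],
    [[0,0,0],[0,0,0],0.95],
    [[0,0,0],[0,0,0],0.95],
  ],
)

```text
t: 10.23
tcp_pos: [0.6474, 0.0633, 0.1054]
tool_rot: [0.714, 0.701, 0.001, 0.001]
force: [2.8, 1.0, 2.5]
finger_gap: 0.143
gripper_force: 58.7
```

```bash
python3 - <<'E'
from h import *
s=sense();print(s["t"],s["finger_gap"],s["gripper_force"],s["force"].round(1),s["tcp_pos"].round(4),s["q"].round(2))
p,d,c=grab("wrist")
p2,_,_=grab("side")
a=cv2.resize(p2[150:290,200:400],(420,294),interpolation=cv2.INTER_CUBIC)
cv2.imwrite("pics/v3.png",np.vstack([a,cv2.resize(p,(420,300))])[...,::-1])
E
```

```text
10.2333 0.14267582915791902 58.65530490875244 [2.8 1.  2.5] [0.6474 0.0633 0.1054] [-0.07  0.67  1.45  0.    1.02 -0.06]
```

View pics/v3.png

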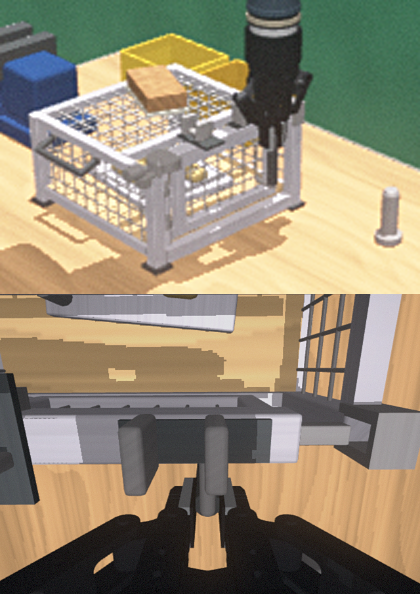

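The side crop shows the gripper on the handle at the gate's free end. The wrist crop shows the sleeve held between the pads at (207,490) with the bracket above it, and the main tab drawn in at (215,450). Now I swing the gate along its arc at 4° per row.

Emit:
play_rows(
  rows=[
    [[0,0,2],[-5.6,-1.5,0],0.95],
    [[0,0,4],[-11.1,-3.2,0],0.95],
    [[0,0,4],[-11.1,-3.2,0],0.95],
    [[0,0,4],[-11.1,-3.2,0],0.95],
    [[0,0,0],[0,0,0],0.95],
  ],
)

```text
t: 10.75
tcp_pos: [0.6311, 0.0238, 0.1054]
tool_rot: [0.794, 0.607, 0.0, 0.001]
force: [2.5, -0.1, 4.6]
finger_gap: 0.148
gripper_force: 58.8
```

Emit:
play_rows(
  rows=[
    [[0,0,4],[-11.1,-3.2,0],0.95],
    [[0,0,4],[-11.1,-3.2,0],0.95],
    [[0,0,4],[-11.1,-3.2,0],0.95],
    [[0,0,4],[-11.1,-3.2,0],0.95],
    [[0,0,4],[-11.1,-3.2,0],0.95],
    [[0,0,4],[-11.1,-3.2,0],0.95],
    [[0,0,4],[-11.1,-3.2,0],0.95],
    [[0,0,4],[-11.1,-3.2,0],0.95],
    [[0,0,4],[-11.1,-3.2,0],0.95],
    [[0,0,0],[0,0,0],0.95],
  ],
)

```text
t: 11.58
tcp_pos: [0.5547, -0.045, 0.1054]
tool_rot: [0.943, 0.333, -0.0, 0.001]
force: [1.6, -1.1, 3.4]
finger_gap: 0.141
gripper_force: 59.1
```

```bash
python3 - <<'E'
from h import *
s=sense();p=s["tcp_pos"];v=p[:2]-[.4881,.1061];print(s["t"],p.round(4),np.hypot(*v),np.degrees(np.arctan2(v[1],v[0]))+15.04,s["force"].round(1),s["q"].round(2))
E
```

```text
11.5833 [ 0.5547 -0.045   0.1054] 0.16511747724380257 -51.160853987049656 [ 1.6 -1.1  3.4] [-0.28  0.57  1.69 -0.    0.88  0.61]
```

Emit:
play_rows(
  rows=[
    [[0,0,4],[-11.1,-3.2,0],0.95],
    [[0,0,4],[-11.1,-3.2,0],0.95],
    [[0,0,4],[-11.1,-3.2,0],0.95],
    [[0,0,4],[-11.1,-3.2,0],0.95],
    [[0,0,4],[-11.1,-3.2,0],0.95],
    [[0,0,4],[-11.1,-3.2,0],0.95],
    [[0,0,4],[-11.1,-3.2,0],0.95],
    [[0,0,4],[-11.1,-3.2,0],0.95],
    [[0,0,4],[-11.1,-3.2,0],0.95],
    [[0,0,4],[-11.1,-3.2,0],0.95],
    [[0,0,0],[0,0,0],0.95],
    [[0,0,0],[0,0,0],0.95],
  ],
)

```text
t: 12.58
tcp_pos: [0.4433, -0.053, 0.1053]
tool_rot: [1.0, -0.009, 0.001, 0.0]
force: [3.3, 0.5, 6.0]
finger_gap: 0.146
gripper_force: 59.8
```

```bash
python3 - <<'E'
from h import *
s=sense();p=s["tcp_pos"];v=p[:2]-[.4881,.1061];print(s["t"],p.round(4),np.hypot(*v),np.degrees(np.arctan2(v[1],v[0]))+15.04,s["force"].round(1),s["q"].round(2),s["finger_gap"],s["gripper_force"])
p,d,c=grab("scene");w,_,_=grab("wrist")
P=cloud("scene",d,c);k=(P[...,2]>.158)&(P[...,2]<.168)&(P[...,1]<.08)&(P[...,1]>-.12)&(abs(P[...,0]-.49)<.08);q=P[k]
print(len(q),[(y,np.median(q[abs(q[:,1]-y)<.015][:,0]).round(4)) for y in(-.08,-.05,-.02,.01,.04,.07) if (abs(q[:,1]-y)<.015).any()])
cv2.imwrite("pics/v4.png",np.hstack([p[180:400,230:550],cv2.resize(w,(320,220))])[...,::-1])
E
```

```text
12.5833 [ 0.4433 -0.053   0.1053] 0.16529220171428471 -90.69941023046513 [3.3 0.5 6. ] [-0.37  0.46  1.96  0.    0.72  1.22] 0.14559618032877766 59.77562606334686
523 [(-0.08, np.float64(0.4906)), (-0.05, np.float64(0.4906)), (-0.02, np.float64(0.492)), (0.01, np.float64(0.4892)), (0.04, np.float64(0.5138)), (0.07, np.float64(0.4905))]
```

View pics/v4.png

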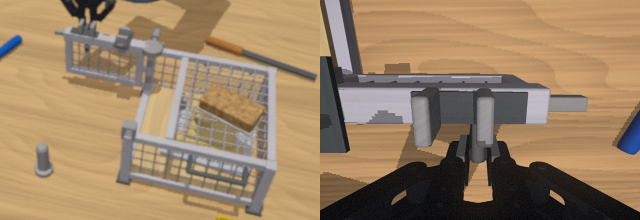

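The scene crop shows the gate square to the front, from its hinge at (150,45) to its free end at (65,35). The wrist crop shows the handle held at (478,145). The gate lies at x≈0.49 along its whole length (about 90°) and the grip is firm at 60 N, so I hand it in.

```bash
python3 -c "
from station import *
print(sign_off())"
```

```text
the job is handed in; nothing more can be done
None
```

I squeezed the safety catch home, then the main catch, and swung the gate past its detent to about 91°. I handed the job in at about 12.7 s of the 58 s, still holding the gate by its handle; I did not see the verdict.

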